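Uncover the cheese and hold it up with the tongs

TASK

Lift the steel dome off the round cheese board by its knob and set it down on the bench beside the board, standing on its rim. Then take the kitchen tongs, close their tips on the chunk of cheese and lift it with the tongs, never with the gripper's own fingers; finish while still holding it up in the tongs, at least 10 cm clear above the board's top. Leave the pepper mill, the garlic and the timer where they are.

Things in the scene. Friction and masses are not known exactly. Their poses are not given: they have to be found in the camera images.
- board: round light wooden cheese board, 164 mm diameter, 16 mm thick, fixed to the bench. Origin: centre of its underside, on the bench top. The cheese and the dome stand on its flat top. The tongs lie on its one side (left or right); on its other side, level with it, 20 cm of bench are clear for the dome. Keep the side toward the robot free: there the gripper and the tongs' rear come in.
- dome: hollow steel dome, open below, loose, 0.25 kg, 116 mm diameter at the rim, 80 mm tall without its knob, wall 4 mm, flat top 60 mm across. Starts on the board over the cheese and hides it; the cheese is 64 mm tall, so lift the dome 70 mm straight up before moving it sideways. Origin: centre of the rim plane (its underside), z up.
- dome_knob (a point): grip point of the dome's upright dark wooden knob, on the dome's axis 107 mm above the rim plane and 27 mm above the dome's flat top. The knob is 28 mm in diameter and ends 15 mm above this point; its straight side reaches from 11 mm below to 10 mm above it.
- tongs: loose sprung kitchen tongs, 0.15 kg, 245 mm long, steel arms 26 mm tall with black sleeves as grips, lying on edge on the bench so that the two arms open and close level. Origin: midway between the two grips, at the underside; x points along the tongs to the tips, y to the left arm, z up. The hinge lies at x = -100 mm.
- tongs_grip (a point): midway between the two black grip sleeves (each straight, 80 mm long, 30 mm tall), 15 mm above the tongs' origin. Take both arms together here, from above: 63 mm wide over the outsides when open, 44 mm with the tips round the cheese. Closed a little, to about 54 mm, the sleeves are parallel and the tongs are carried still open; closed further, they shut on the item.
- tongs_tips (a point): point midway between the two tip pads, 115 mm ahead of the tongs' origin and 15 mm above their underside. The black tip pads are 34 mm long, 26 mm tall (2 to 28 mm above the underside) and 6 mm thick; the gap between them is 86 mm when open.
- tongs_left (a joint): closing angle of the left arm, rad: 0 = fully open (as it lies), about 0.09 with the tips round the cheese, 0.16 = fully shut. The right arm mirrors it. Springs hold the arms open: at the grips each needs 6.5 N to begin closing, 8 N at a width of 55 mm, 10 N at the cheese's width; a little under half of any further grip force reaches the tips (30 to 50 N at the grips is good).
- cheese: broken chunk of hard cheese, a wedge 46 mm wide (x), 58 mm long (y), 64 mm tall (z), 0.085 kg, loose near the board's middle. Its x faces are nearly flat, upright and parallel: the tongs close on these, their length along the cheese's y axis, which points ahead of the robot within 0.45 rad. Origin: centre of its underside; centre of mass 24 mm higher.
- mill: wooden pepper mill, 191 mm tall, 56 mm diameter: a bystander. Origin: centre of its underside.
- garlic: garlic bulb, 60 mm diameter, 59 mm tall: a bystander. Origin: centre of its underside.
- timer: white kitchen timer, 68 mm diameter, 65 mm tall: a bystander. Origin: centre of its underside.
Mind the look-alikes: they are no part of the job. Of the things like the dome, leave any that is purple; of the rest the smaller one is meant.

How it is judged:
By the outcome, as a careful person would: the job done as asked, in the order asked, and still so for the second after the job is handed in, while the arm keeps its last pose, push and grip.
It also fails if it takes over 61 s, if anything falls off the work surface, if the arm or the gripper's body presses on something with over 40 N, if the wrist force passes 120 N, or if a joint passes its speed limit or range.

ROBOT

A 6-joint arm with a two-finger parallel gripper is mounted at the origin on a cart in front of the work surface, level with it; the furniture and walls round the work are solid. World frame = base frame: x ahead of the robot, y to its left, z up, the work surface at z = 0. Lengths are in m, angles in degrees, forces in N, time in s.
With the tool pointing down it reaches from about 0.375 to 0.9 m from the base axis. Payload 3.1 kg.
Tool frame: the origin (TCP) lies at the very end of the fingers, on their centre line; the grasp point (between the pads) lies 19 mm behind it; z points along the fingers, y is the line along which they close (so a half turn about z gives the same grasp; the last joint's range is limited). The gripper opens to 87 mm and grips with 3 to 60 N. Pads are 19 mm wide; open, the fingers measure 117 mm over their backs; the gripper's body (75 mm by 190 mm) begins 51 mm behind the grasp point.
Start: joints at [64.315, 30.224, 82.088, -0, 67.689, -10.227], TCP at [0.167, 0.602, 0.223] pointing down, gripper open.
Joint ranges: [-176.69, 176.69], [-43.24, 126.21], [12.49, 139.97], [-82, 262], [0, 151.66], [-163.58, 163.58]. Speed limits (degrees/s): [159.86, 159.86, 180, 180, 180, 180].

INTERFACE

Orientations are given as a 3x3 rotation matrix whose columns are the frame's x, y, z axes.
In Python, from rig import * gives the robot as it stands.
- The arm moves only by the tool jog_arm, never from a script. Its arguments are lists of equal length, an entry for each row: "delta_pos": the shift along the world's x, y, z in cm, a list of three; "turn": the turn about the world's z in degrees; "grip": the closure, from 0 (fully open) to 1 (shut). In form: {"delta_pos": [[x, y, z], ...], "turn": [turn, ...], "grip": [grip, ...]}. A call has 1 to 12 rows; each row is the pose to reach, as a shift and turn from the pose commanded when the call began; what a row does not reach only later rows make up. A row lasts 1/8 s, in which the tool goes at most 62.5 mm and 10.7 degrees, less where a joint would pass 70% of its speed; a pose out of reach is approached as far as the arm can. A call with a gripper value outside its range is refused whole. The fingers move at their own pace and stop on an object; the grip force is fixed at half the most. Time passes only in rows, so rows that repeat a pose let the fingers close. It gives the time, the measured TCP pose, the force, the opening and the grip force at its end, in the units of the state.
- read_state(): the state, without advancing time (a new reading comes with each control period).
- capture(name): name is "scene" or "top"; returns a dict with "color" (384x512x3 uint8, blue, green, red), "fovy" (degrees; the focal length in pixels is half the picture's height over the tangent of half this angle, whatever the lens; pixels are square), "cx", "cy" (the principal point, pixels), "camera_from_world" (4x4, takes a point from world to camera coordinates). Camera axes: x right, y up, looking along -z (the intrinsics and any distortion apply to the point x, -y, -z); pixel columns grow to the right and rows downward; lengths in m; the calibration is good to about 2 mm. A picture is of the moment at which its call begins. There is no depth.
- hand_in(): hands the job in; it is judged then, once.
The state is a dict: "time_s": time; "joint_positions": joint angles; "qvel": joint speeds; "tau": joint torques, N m; "position": TCP position; "tcp_rot": TCP orientation; "force": force on the tool from outside, world axes, zero at the start; "moment": the same for the moment, N m; "opening": opening from 0.0 (shut) to 1.0 (fully open); "grasp_force": force on a finger pad.
Only numpy, scipy, OpenCV 4.12 (cv2) and the standard library are available. Lean on these libraries where they do the work, as an engineer would, in place of code of your own. Each camera call takes 0.05 s, during which the arm holds its last target. There are 200 camera calls.

## Working session

There is one attempt and no reset: what is moved stays moved. The work goes in short steps, Python scripts to look and compute and a tool call to move; the robot and the scene stay as the last step left them, time stands still between calls to the robot, and variables do not carry over. Pictures are saved under pics/ and viewed, at most 10 in all, crops included, and the job is handed in when it is done.

Besides the shell and the picture viewer there is one more tool, called after "Call:" as name(argument=value, ...), one argument or row to a line, values as JSON. jog_arm: Moves the arm, as the interface text tells. Its arguments: {"type":"object","properties":{"delta_pos":{"type":"array"},"turn":{"type":"array"},"grip":{"type":"array"}},"required":["delta_pos","turn","grip"]}

```bash
mkdir -p pics; cat > h.py <<'E'
from rig import *
import numpy as np, cv2
def cast(c,u,v,z):
    f=c["color"].shape[0]/2/np.tan(np.radians(c["fovy"])/2)
    T=np.array(c["camera_from_world"]);R=T[:3,:3];o=-R.T@T[:3,3]
    d=R.T@np.array([(u-c["cx"])/f,-(v-c["cy"])/f,-1.])
    return o+d*(z-o[2])/d[2]
def proj(c,p):
    f=c["color"].shape[0]/2/np.tan(np.radians(c["fovy"])/2)
    q=np.array(c["camera_from_world"])@np.append(p,1)
    return c["cx"]+f*q[0]/-q[2], c["cy"]-f*q[1]/-q[2]
E
python3 - <<'E'
from h import *
for n in("scene","top"):
    c=capture(n);cv2.imwrite(f"pics/{n}0.png",cv2.resize(c["color"],(768,576)))
    T=np.array(c["camera_from_world"]);print({k:v for k,v in c.items() if k!="color" and k!="camera_from_world"});print(-T[:3,:3].T@T[:3,3],T[:3,:3])
s=read_state();print(s["position"],s["tcp_rot"],s["force"])
E
```

```text
{'fovy': 42.23378309669304, 'cx': 257.52518568606814, 'cy': 188.11523321525817}
[-0.46624713 -0.50721253  1.35974666] [[ 0.49502866 -0.86881806 -0.01008928]
 [ 0.64386376  0.35900938  0.67568611]
 [-0.58342616 -0.34098012  0.7371204 ]]
{'fovy': 44.063466440376665, 'cx': 258.91231278491387, 'cy': 191.29299789548259}
[0.29737849 0.08855719 1.28585168] [[-0.01074688 -0.99965085  0.02413887]
 [ 0.98098009 -0.0058611   0.19401989]
 [-0.19381067  0.02576485  0.98070056]]
[0.16627291 0.601805   0.22169745] [[-9.63836120e-01  2.66494390e-01 -8.20526251e-04]
 [ 2.66495448e-01  9.63834629e-01 -1.72760662e-03]
 [ 3.30454141e-04 -1.88379618e-03 -9.99998171e-01]] [-0.0095845   1.67869355  0.42083606]
```

View pics/scene0.png

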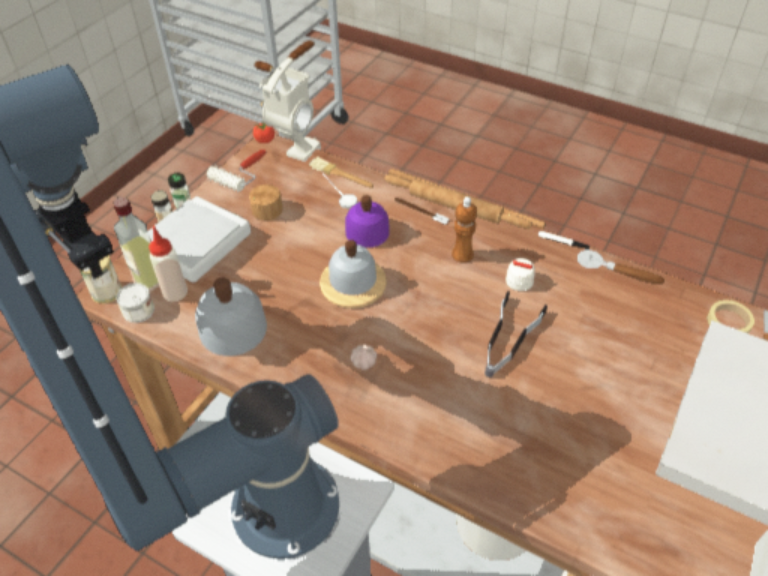

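View pics/top0.png

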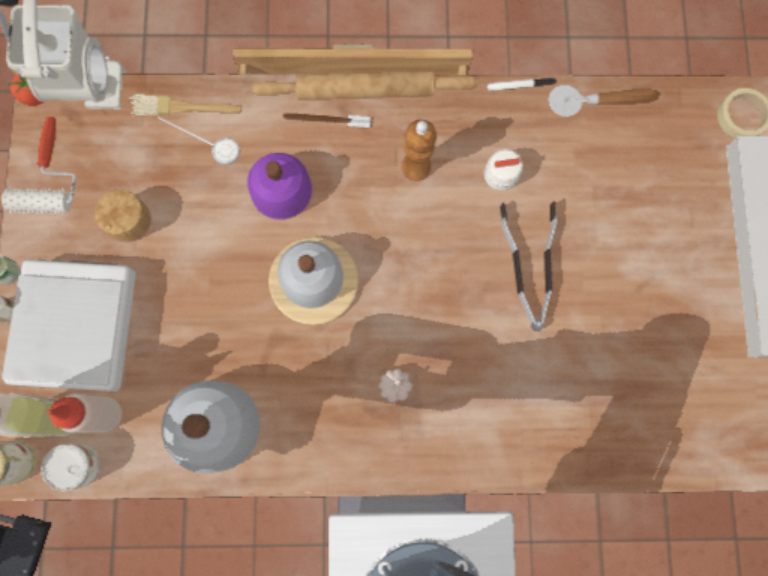

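The top view shows the small grey dome's knob at (306,262), the board around (314,280), and the tongs on the right with grips at (518,271) and (548,271), tips at (504,211) and (553,211), and hinge at (537,325). The left of the board is clear up to about the white tray. The scene view shows the knob at (351,249). All pixels are at 1.5x scale.

```bash
cat >> h.py <<'E'
def blobs(c,lo,hi,roi,amin=8):
    x0,y0,x1,y1=roi
    m=cv2.inRange(cv2.cvtColor(c["color"],cv2.COLOR_BGR2HSV),lo,hi);k=np.zeros_like(m);k[y0:y1,x0:x1]=m[y0:y1,x0:x1]
    n,l,s,ce=cv2.connectedComponentsWithStats(k)
    return [(s[i],ce[i],l==i) for i in range(1,n) if s[i][4]>=amin]
def ray(c,u,v):
    a=cast(c,u,v,1.);b=cast(c,u,v,0.);return a,(b-a)/np.linalg.norm(b-a)
def tri(r1,r2):
    A=[];
    M=np.zeros((3,3));y=np.zeros(3)
    for o,d in(r1,r2):
        P=np.eye(3)-np.outer(d,d);M+=P;y+=P@o
    p=np.linalg.solve(M,y);return p,[np.linalg.norm((np.eye(3)-np.outer(d,d))@(p-o)) for o,d in(r1,r2)]
E
python3 - <<'E'
from h import *
t=capture("top");s=capture("scene")
kb=[]
for c,roi in((t,(192,162,220,188)),(s,(222,155,246,178))):
    b=max(blobs(c,(0,60,0),(20,255,110),roi),key=lambda b:b[0][4]);print(b[0],b[1]);kb.append(ray(c,*b[1]))
print("knob",tri(*kb))
# board: wood-yellow ellipse
b=max(blobs(t,(13,60,150),(28,200,255),(170,150,250,225)),key=lambda b:b[0][4])
print("board",b[0]);ys,xs=np.where(b[2])
hull=cv2.convexHull(np.stack([xs,ys],1).astype(np.float32))[:,0]
P=np.array([cast(t,u,v,.016)[:2] for u,v in hull]);print(cv2.minEnclosingCircle(P.astype(np.float32)))
for b in blobs(t,(0,0,0),(180,255,60),(325,130,380,225)):
    ys,xs=np.where(b[2]);W=np.array([cast(t,u,v,.028)[:2] for u,v in zip(xs,ys)])
    print("tongs",b[0],W.mean(0),np.ptp(W,axis=0),np.linalg.eigh(np.cov(W.T))[1][:,1])
for n,uv in(("hinge",(537,325)),("tipL",(504,211)),("tipR",(553,211))): print(n,cast(t,uv[0]/1.5,uv[1]/1.5,.015))
for n,uv,z in(("tray",(130,300),.03),("purple",(280,215),.0),("clear right",(370,280),0),("jar",(122,235),0),("bigdome",(210,385),.03),("timer",(503,185),0.0),("mill",(417,178),0),("garlic",(395,385),.03)): print(n,cast(t,uv[0]/1.5,uv[1]/1.5,z))
E
```

```text
[203 171   7  10  26] [206.88461538 176.69230769]
[231 162   6   9  43] [233.86046512 166.25581395]
knob (array([0.56483374, 0.18920492, 0.12150796]), [np.float64(0.0012503437077503307), np.float64(0.0012503437077504116)])
board [ 170  150   70   75 2175]
((0.5626221895217896, 0.212807297706604), 0.13529077172279358)
hinge [ 0.47666317 -0.21331933  0.015     ]
tipL [ 0.69181383 -0.16241354  0.015     ]
tipR [ 0.69151543 -0.25449617  0.015     ]
tray [0.52465275 0.51506979 0.03      ]
purple [0.69003519 0.25630357 0.        ]
clear right [0.56474573 0.08852914 0.        ]
jar [0.6524931  0.54717432 0.        ]
bigdome [0.37338677 0.36808555 0.03      ]
timer [ 0.74801394 -0.16565026  0.        ]
mill [ 0.76235255 -0.00196159  0.        ]
garlic [0.37037706 0.04582465 0.03      ]
```

Call:
jog_arm(
  delta_pos=[
    [0, 0, 5],
    [0, 0, 10],
    [0, 0, 12],
    [5, -5, 12],
    [10, -10, 12],
    [15, -15, 12],
    [20, -20, 12],
    [25, -25, 12],
    [30, -30, 12],
    [35, -36, 12],
    [39.8, -41.4, 12],
    [39.8, -41.4, 8],
  ],
  turn=[0, 0, 0, 5, 10, 15, 15.5, 15.5, 15.5, 15.5, 15.5, 15.5],
  grip=[0, 0, 0, 0, 0, 0, 0, 0, 0, 0, 0, 0],
)

```text
time_s: 1.7
position: [0.5547, 0.2013, 0.315]
tcp_rot: [[-1.0, 0.0, 0.007], [0.0, 1.0, 0.001], [-0.007, 0.001, -1.0]]
force: [-0.1, 0.5, -0.2]
opening: 0.998
grasp_force: 0.0
```

```bash
python3 - <<'E'
from h import *
t=capture("top");s=capture("scene")
a=cv2.resize(s["color"][130:230,190:290],(400,400),interpolation=cv2.INTER_CUBIC)
b=cv2.resize(t["color"][130:230,165:265],(400,400),interpolation=cv2.INTER_CUBIC)
cv2.imwrite("pics/c1.png",np.hstack([a,b]))
st=read_state();print(st["time_s"],st["position"],st["tcp_rot"][1],st["force"],st["joint_positions"])
p=st["position"];print(proj(s,p),proj(t,p))
for k in [(.565,.187,.138),(.565,.187,.096)]:print(proj(s,k),proj(t,k))
E
```

```text
1.8 [0.55353361 0.19793395 0.30938056] [ 0.00571389  0.99997933 -0.00294914] [-0.64040741 -0.41870142  0.0732319 ] [  8.86025223  22.47671456  81.07283151  -0.132208    76.72210298
 -80.78205935]
(np.float64(227.4968814424367), np.float64(126.33383324627718)) (np.float64(194.83133608477456), np.float64(162.39084266126363))
(np.float64(234.5623845651448), np.float64(163.04450564788687)) (np.float64(206.82709401597455), np.float64(175.4451027336514))
(np.float64(235.08307474120116), np.float64(171.45429115215092)) (np.float64(208.19554516264327), np.float64(179.160764821252))
```

View pics/c1.png

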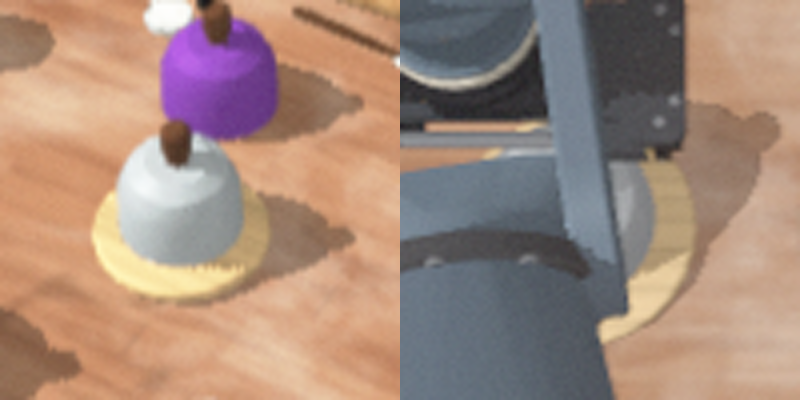

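Scene crop: knob top at about (234,162) and base at (234.5,171), which matches my estimate to within about 1 px. I'll descend on it.

Call:
jog_arm(
  delta_pos=[
    [0.2, -0.1, 0],
    [0.2, -0.1, -4],
    [0.2, -0.1, -8],
    [0.2, -0.1, -12],
    [0.2, -0.1, -14],
    [0.2, -0.1, -16],
    [0.2, -0.1, -17.5],
    [0.2, -0.1, -18.5],
    [0.2, -0.1, -19],
    [0.2, -0.1, -19.5],
    [0.2, -0.1, -19.5],
    [0.2, -0.1, -19.5],
  ],
  turn=[0, 0, 0, 0, 0, 0, 0, 0, 0, 0, 0, 0],
  grip=[0, 0, 0, 0, 0, 0, 0, 0, 0, 0, 0, 0],
)

```text
time_s: 3.3
position: [0.5539, 0.2019, 0.1183]
tcp_rot: [[-1.0, -0.001, 0.001], [-0.001, 1.0, 0.0], [-0.001, 0.0, -1.0]]
force: [1.0, -0.7, 0.5]
opening: 0.998
grasp_force: 0.0
```

Call:
jog_arm(
  delta_pos=[
    [0.6, -0.7, 0],
    [1.2, -1.4, 0],
    [1.2, -1.4, -0.6],
    [1.2, -1.4, -1.2],
    [1.2, -1.4, -1.2],
    [1.2, -1.4, -1.2],
  ],
  turn=[0, 0, 0, 0, 0, 0],
  grip=[0, 0, 0, 0, 0, 0],
)

```text
time_s: 4.05
position: [0.5654, 0.1881, 0.1058]
tcp_rot: [[-1.0, -0.001, -0.0], [-0.001, 1.0, -0.0], [0.0, -0.0, -1.0]]
force: [-0.2, -0.2, 0.1]
opening: 0.998
grasp_force: 0.0
```

Call:
jog_arm(
  delta_pos=[
    [0, 0, 0],
    [0, 0, 0],
    [0, 0, 0],
    [0, 0, 0],
    [0, 0, 0],
    [0, 0, 0],
    [0, 0, 0],
    [0, 0, 0],
  ],
  turn=[0, 0, 0, 0, 0, 0, 0, 0],
  grip=[0.2, 0.4, 0.6, 0.7, 0.8, 0.8, 0.8, 0.8],
)

```text
time_s: 5.05
position: [0.5656, 0.1881, 0.106]
tcp_rot: [[-1.0, -0.001, -0.0], [-0.001, 1.0, 0.0], [0.0, 0.0, -1.0]]
force: [-0.8, 2.1, 0.6]
opening: 0.301
grasp_force: 29.8
```

Call:
jog_arm(
  delta_pos=[
    [0, 0, 0.5],
    [0, 0, 1.5],
    [0, 0, 3],
    [0, 0, 5],
    [0, 0, 7],
    [0, 0, 8.5],
    [0, 0, 8.5],
    [0, 0, 8.5],
  ],
  turn=[0, 0, 0, 0, 0, 0, 0, 0],
  grip=[0.8, 0.8, 0.8, 0.8, 0.8, 0.8, 0.8, 0.8],
)

```text
time_s: 6.05
position: [0.565, 0.1877, 0.1906]
tcp_rot: [[-1.0, -0.001, -0.001], [-0.001, 1.0, -0.0], [0.001, -0.0, -1.0]]
force: [-0.4, -0.7, -3.0]
opening: 0.307
grasp_force: 29.8
```

Call:
jog_arm(
  delta_pos=[
    [0.5, 2, 0],
    [1, 5, 0],
    [2, 8, 0],
    [3, 11, 0],
    [3, 14, 0],
    [3, 16.5, 0],
    [3, 17.7, 0],
    [3, 17.7, -2],
    [3, 17.7, -4],
    [3, 17.7, -6],
    [3, 17.7, -8],
    [3, 17.7, -9],
  ],
  turn=[0, 0, 0, 0, 0, 0, 0, 0, 0, 0, 0, 0],
  grip=[0.8, 0.8, 0.8, 0.8, 0.8, 0.8, 0.8, 0.8, 0.8, 0.8, 0.8, 0.8],
)

```text
time_s: 7.55
position: [0.5949, 0.3643, 0.099]
tcp_rot: [[-1.0, -0.0, -0.003], [-0.0, 1.0, -0.001], [0.003, -0.001, -1.0]]
force: [-0.4, -0.5, -2.5]
opening: 0.308
grasp_force: 29.8
```

```bash
python3 - <<'E'
from h import *
st=read_state();print(st["position"],st["force"])
t=capture("top");s=capture("scene")
a=cv2.resize(s["color"][110:230,170:290],(400,400),interpolation=cv2.INTER_CUBIC)
b=cv2.resize(t["color"][120:240,150:270],(400,400),interpolation=cv2.INTER_CUBIC)
cv2.imwrite("pics/c2.png",np.hstack([a,b]))
E
```

```text
[0.59485117 0.36432693 0.09904658] [-0.42512206 -0.49383456 -2.51642121]
```

View pics/c2.png

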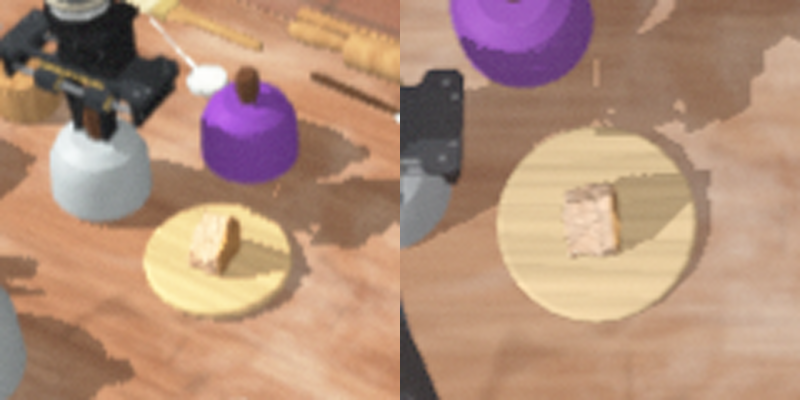

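The dome hangs from the gripper. The cheese now stands on the board, with its top around (590,222) in the top crop.

Call:
jog_arm(
  delta_pos=[
    [0, 0, -0.3],
    [0, 0, -0.5],
    [0, 0, -0.7],
    [0, 0, -0.8],
    [0, 0, -0.85],
    [0, 0, -0.85],
  ],
  turn=[0, 0, 0, 0, 0, 0],
  grip=[0.8, 0.8, 0.8, 0.8, 0.8, 0.8],
)

```text
time_s: 8.4
position: [0.5956, 0.3649, 0.0925]
tcp_rot: [[-1.0, -0.001, 0.0], [-0.001, 1.0, 0.0], [-0.0, 0.0, -1.0]]
force: [0.1, 0.1, -2.7]
opening: 0.308
grasp_force: 29.8
```

```bash
python3 - <<'E'
from h import *
t=capture("top")
# cheese: crop colours
c=t["color"];x0,y0=150+int(160/3.333),120+int(175/3.333)
hsv=cv2.cvtColor(c,cv2.COLOR_BGR2HSV)
for v in range(170,202,3): print([tuple(int(q) for q in hsv[v,u]) for u in range(192,220,4)])
E
```

```text
[(18, 84, 212), (18, 81, 213), (18, 82, 215), (18, 83, 213), (18, 81, 213), (18, 82, 215), (19, 82, 214)]
[(19, 77, 229), (19, 78, 227), (19, 76, 228), (19, 77, 228), (19, 78, 228), (19, 79, 227), (19, 91, 179)]
[(18, 80, 227), (18, 79, 228), (18, 80, 222), (16, 81, 205), (14, 74, 192), (14, 81, 185), (19, 89, 181)]
[(19, 76, 232), (19, 77, 231), (14, 65, 212), (13, 74, 199), (15, 75, 193), (14, 70, 237), (18, 90, 184)]
[(19, 77, 228), (18, 77, 228), (14, 62, 230), (14, 70, 232), (14, 61, 235), (15, 70, 238), (17, 91, 179)]
[(19, 77, 225), (18, 77, 225), (14, 63, 236), (14, 61, 237), (14, 59, 241), (15, 65, 235), (17, 96, 168)]
[(19, 76, 235), (19, 77, 235), (14, 66, 237), (14, 63, 230), (14, 61, 240), (14, 61, 235), (17, 101, 191)]
[(19, 82, 221), (19, 77, 225), (15, 70, 215), (14, 65, 238), (15, 63, 237), (14, 61, 241), (17, 94, 169)]
[(18, 79, 225), (18, 80, 224), (16, 75, 228), (14, 71, 238), (15, 61, 242), (15, 69, 212), (17, 99, 168)]
[(19, 78, 229), (19, 78, 230), (18, 76, 227), (19, 76, 230), (17, 76, 225), (19, 77, 224), (18, 77, 231)]
[(19, 79, 220), (18, 80, 223), (19, 82, 220), (19, 83, 219), (18, 79, 229), (19, 76, 228), (18, 77, 229)]
```

Call:
jog_arm(
  delta_pos=[
    [0, 0, -0.1],
    [0, 0, -0.2],
    [0, 0, -0.25],
    [0, 0, -0.25],
  ],
  turn=[0, 0, 0, 0],
  grip=[0.8, 0.8, 0.8, 0.8],
)

```text
time_s: 8.95
position: [0.5957, 0.3649, 0.0901]
tcp_rot: [[-1.0, -0.001, 0.0], [-0.001, 1.0, 0.0], [-0.0, 0.0, -1.0]]
force: [0.0, -0.2, -2.6]
opening: 0.305
grasp_force: 29.8
```

Call:
jog_arm(
  delta_pos=[
    [0, 0, -0.1],
    [0, 0, -0.2],
    [0, 0, -0.2],
  ],
  turn=[0, 0, 0],
  grip=[0.8, 0.8, 0.8],
)

```text
time_s: 9.32
position: [0.5963, 0.3656, 0.0896]
tcp_rot: [[-1.0, -0.001, 0.002], [-0.001, 1.0, 0.001], [-0.002, 0.001, -1.0]]
force: [-1.3, 1.1, 5.0]
opening: 0.309
grasp_force: 29.6
```

Call:
jog_arm(
  delta_pos=[
    [0, 0, 0],
    [0, 0, 0],
    [0, 0, 0],
    [0, 0, 0.5],
    [0, 0, 2],
    [0, 0, 5],
    [0, 0, 10],
    [0, 0, 15],
    [0, -2, 17],
    [0, -7, 17],
    [0, -12, 17],
    [0, -12, 17],
  ],
  turn=[0, 0, 0, 0, 0, 0, 0, 0, 0, 0, 0, 0],
  grip=[0.4, 0, 0, 0, 0, 0, 0, 0, 0, 0, 0, 0],
)

```text
time_s: 10.82
position: [0.595, 0.2403, 0.2576]
tcp_rot: [[-1.0, 0.004, -0.002], [0.004, 1.0, -0.002], [0.002, -0.002, -1.0]]
force: [-0.5, -0.9, -0.3]
opening: 0.999
grasp_force: 0.0
```

Call:
jog_arm(
  delta_pos=[
    [0, -5, 0],
    [0, -10, 0],
    [0, -15, 0],
    [0, -20, 0],
    [0, -25, 0],
    [0, -30, 0],
    [-1, -35, 0],
    [-1.8, -40, 0],
    [-1.8, -45, 0],
    [-1.8, -45.6, 0],
    [-1.8, -45.6, 0],
    [-1.8, -45.6, 0],
  ],
  turn=[0, 0, 0, 0, 0, 0, 0, 0, 0, 0, 0, 0],
  grip=[0, 0, 0, 0, 0, 0, 0, 0, 0, 0, 0, 0],
)

```text
time_s: 12.32
position: [0.5775, -0.2093, 0.2577]
tcp_rot: [[-1.0, -0.002, -0.001], [-0.002, 1.0, 0.001], [0.001, 0.001, -1.0]]
force: [0.3, -0.3, 0.5]
opening: 0.999
grasp_force: 0.0
```

```bash
python3 - <<'E'
from h import *
t=capture("top");s=capture("scene")
h=lambda c:cv2.cvtColor(c["color"],cv2.COLOR_BGR2HSV).astype(int)
roi=np.zeros((384,512),bool);roi[168:202,190:222]=1
H=h(t);m=((roi)&(H[...,0]<=16)&(H[...,1]<88)).astype(np.uint8)
m=cv2.morphologyEx(m,cv2.MORPH_CLOSE,np.ones((3,3)));m=cv2.morphologyEx(m,cv2.MORPH_OPEN,np.ones((3,3)))
for r in m[170:200,190:222]: print(''.join('.#'[x] for x in r))
cn=max(cv2.findContours(m,0,2)[0],key=cv2.contourArea)[:,0]
P=np.array([cast(t,u,v,.08)[:2] for u,v in cn],np.float32);print(cv2.minAreaRect(P))
# board
b=((H[...,0]>=17)&(H[...,0]<=21)&(H[...,1]<110)).astype(np.uint8);b[:,:170]=0;b[:,245:]=0;b[:150]=0;b[225:]=0
b=cv2.morphologyEx(b,cv2.MORPH_OPEN,np.ones((5,5)))
cb=max(cv2.findContours(b,0,2)[0],key=cv2.contourArea)[:,0];P=np.array([cast(t,u,v,.016)[:2] for u,v in cb],np.float32);print("board",cv2.minEnclosingCircle(P))
a=cv2.resize(s["color"][120:270,170:380],(560,400),interpolation=cv2.INTER_CUBIC)
b=cv2.resize(t["color"][150:230,160:240],(240,240),interpolation=cv2.INTER_CUBIC)
b=np.vstack([b,np.zeros((160,240,3),np.uint8)])
cv2.imwrite("pics/c3.png",np.hstack([a,b]))
st=read_state();print(st["position"],st["time_s"],st["force"]);print(proj(s,st["position"]))
for p in[(.577,-.211,.03),(.692,-.2085,.028)]:print(proj(s,p))
E
```

```text
................................
................................
................................
................................
................................
................#######.........
.............##########.........
..........#############.........
.........##############.........
.........##############.........
.........##############.........
.........##############.........
.........##############.........
.........##############.........
.........##############.........
.........##############.........
.........##############.........
.........###############........
.........###############........
..........##############........
..........##############........
..........##############........
..........##############........
..........##############........
..........##############........
..........##############........
...........###...#######........
................................
................................
................................
((0.5517439842224121, 0.19383499026298523), (0.05595957860350609, 0.03615172579884529), 0.7841310501098633)
board ((0.5626293420791626, 0.19222773611545563), 0.0818040743470192)
[ 0.57767359 -0.20942931  0.25796776] 12.425 [0.56840037 1.26072425 0.31267036]
(np.float64(345.40321976853977), np.float64(176.8212797890618))
(np.float64(337.6928603881562), np.float64(223.5478345183716))
(np.float64(350.0084817173911), np.float64(201.35403262705847))
```

View pics/c3.png

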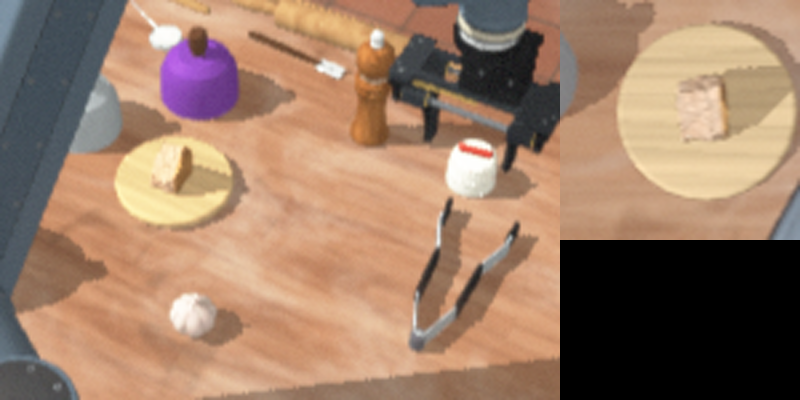

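```bash
python3 - <<'E'
from h import *
t=capture("top")
hsv=cv2.cvtColor(t["color"],cv2.COLOR_BGR2HSV)
for v in range(173,200,2): print(v,' '.join("%d/%d/%d"%tuple(hsv[v,u]) for u in range(209,220)))
for n,u,v,z in(("Ltop far",198.7,179,.08),("Ltop near",199.5,196,.08),("Rtop far",213,176,.08),("Rtop near",214,196,.08),("Rbase far",215.5,180,.016),("Rbase near",216.3,194,.016),("nearbase",208,197,.016)): print(n,cast(t,u,v,z))
s=capture("scene");a=cv2.resize(s["color"][165:210,205:265],(800,600),interpolation=cv2.INTER_CUBIC)
cv2.imwrite("pics/c4.png",a)
E
```

```text
173 19/78/228 18/78/230 19/80/225 18/79/226 19/78/229 18/78/226 18/85/202 18/87/181 17/85/182 17/88/180 17/86/180
175 16/79/184 16/80/184 15/80/176 15/83/168 16/91/163 16/96/170 18/92/175 17/91/174 18/89/175 17/90/175 17/90/178
177 14/74/203 13/78/189 14/80/182 14/84/174 15/98/164 15/101/161 17/90/176 18/87/184 17/91/184 18/88/186 18/88/185
179 14/68/213 14/65/223 14/62/240 15/69/236 15/103/190 14/119/139 17/97/166 18/85/185 18/88/185 18/87/185 17/89/183
181 14/58/241 15/58/250 14/59/250 15/71/241 15/98/200 15/128/139 16/101/156 18/92/174 18/89/180 18/87/181 18/90/179
183 14/60/226 14/60/232 14/62/234 15/72/230 15/96/208 15/125/159 16/108/156 17/92/178 18/88/183 18/87/181 18/87/182
185 14/63/227 14/64/222 15/61/230 15/65/234 16/87/226 16/117/202 16/119/167 17/96/167 18/88/176 18/92/175 18/88/177
187 15/62/241 14/62/237 14/61/234 14/65/231 15/86/223 16/115/211 17/121/200 17/95/193 18/88/186 18/83/187 18/87/187
189 14/63/232 15/62/233 14/62/231 14/64/232 15/80/227 15/109/213 16/125/187 18/96/180 18/87/184 18/88/186 18/87/185
191 14/61/233 15/63/230 14/60/232 14/62/240 15/73/238 16/100/221 16/127/179 17/94/168 18/89/183 18/88/182 17/87/182
193 15/64/236 14/67/218 14/63/230 14/62/238 15/69/233 15/96/208 15/123/166 17/99/165 17/89/178 17/89/177 18/88/176
195 14/62/236 13/64/220 14/70/186 14/76/172 14/83/169 15/92/172 16/102/167 17/92/180 18/81/210 18/78/221 18/79/223
197 18/76/225 18/79/219 18/79/216 18/78/225 19/75/230 18/75/230 18/78/230 18/78/229 18/77/229 18/77/231 18/78/229
199 18/78/229 19/77/229 19/78/229 19/76/230 18/78/230 19/79/230 19/77/229 18/77/231 19/79/230 19/79/230 18/77/231
Ltop far [0.56915758 0.21292762 0.08      ]
Ltop near [0.52422848 0.21025039 0.08      ]
Rtop far [0.57695882 0.17593603 0.08      ]
Rtop near [0.52399628 0.17293789 0.08      ]
Rbase far [0.58053483 0.17365875 0.016     ]
Rbase near [0.54151995 0.17121508 0.016     ]
nearbase [0.53336228 0.1936549  0.016     ]
```

View pics/c4.png

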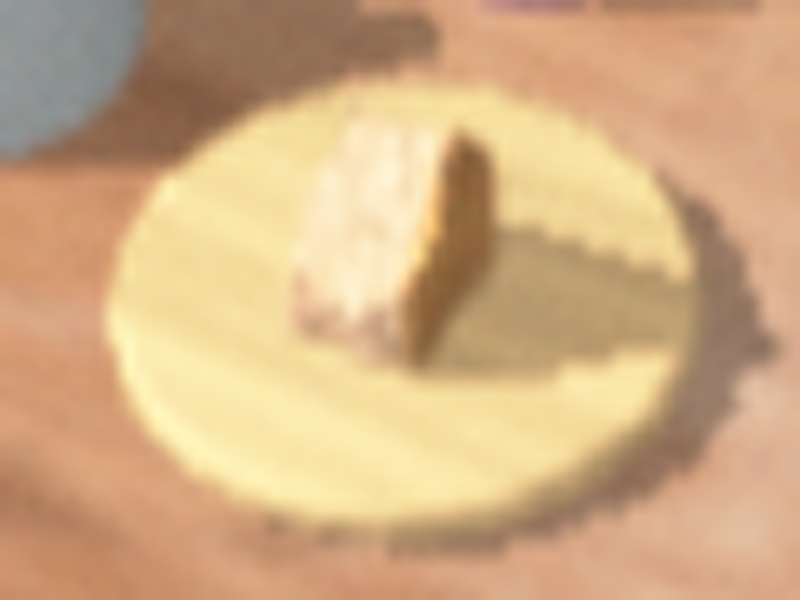

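The cheese is a wedge, low toward the robot, with its centre near (0.562, 0.193) and yaw about 0. The tongs grip is at (0.577, -0.211), yaw about 1.3°. Next I descend on the tongs.

Call:
jog_arm(
  delta_pos=[
    [-0.1, -0.2, -3],
    [-0.1, -0.2, -7],
    [-0.1, -0.2, -11],
    [-0.1, -0.2, -15],
    [-0.1, -0.2, -18],
    [-0.1, -0.2, -20.5],
    [-0.1, -0.2, -22.5],
    [-0.1, -0.2, -24],
    [-0.1, -0.2, -24.7],
    [-0.1, -0.2, -25.1],
    [-0.1, -0.2, -25.3],
    [-0.1, -0.2, -25.3],
  ],
  turn=[1.3, 1.3, 1.3, 1.3, 1.3, 1.3, 1.3, 1.3, 1.3, 1.3, 1.3, 1.3],
  grip=[0, 0, 0, 0, 0, 0, 0, 0, 0, 0, 0, 0],
)

```text
time_s: 14.02
position: [0.5769, -0.2133, 0.0054]
tcp_rot: [[-1.0, -0.023, 0.001], [-0.023, 1.0, -0.0], [-0.001, -0.0, -1.0]]
force: [-0.8, 0.3, 0.0]
opening: 1.0
grasp_force: 0.0
```

Call:
jog_arm(
  delta_pos=[
    [0, 0, 0],
    [0, 0, 0],
    [0, 0, 0],
    [0, 0, 0],
    [0, 0, 0],
    [0, 0, 0],
  ],
  turn=[0, 0, 0, 0, 0, 0],
  grip=[0.1, 0.2, 0.3, 0.38, 0.38, 0.38],
)

```text
time_s: 14.78
position: [0.5767, -0.2129, 0.0051]
tcp_rot: [[-1.0, -0.023, 0.0], [-0.023, 1.0, 0.0], [-0.0, 0.0, -1.0]]
force: [-0.1, 1.7, 1.7]
opening: 0.628
grasp_force: 8.9
```

Call:
jog_arm(
  delta_pos=[
    [0, 0, 0.4],
    [0, 0, 1],
    [0, 0, 2],
    [0, 0, 4],
    [0, 0, 6],
    [0, 0, 8.5],
    [0, 0, 11],
    [0, 0, 13],
    [0, 0, 13],
    [0, 0, 13],
  ],
  turn=[0, 0, 0, 0, 0, 0, 0, 0, 0, 0],
  grip=[0.38, 0.38, 0.38, 0.38, 0.38, 0.38, 0.38, 0.38, 0.38, 0.38],
)

```text
time_s: 16.02
position: [0.5762, -0.2129, 0.1351]
tcp_rot: [[-1.0, -0.023, -0.0], [-0.023, 1.0, 0.0], [0.0, 0.0, -1.0]]
force: [-0.1, -0.7, -1.9]
opening: 0.626
grasp_force: 8.0
```

Call:
jog_arm(
  delta_pos=[
    [-2, 0, 0],
    [-5, 0, 0],
    [-8, 3, 0],
    [-11, 7, 0],
    [-12.7, 11, 0],
    [-12.7, 15, 0],
    [-12.7, 19, 0],
    [-12.7, 23, 0],
    [-12.7, 27, 0],
    [-12.7, 31, 0],
    [-12.7, 34, 0],
    [-12.7, 34, 0],
  ],
  turn=[0, 0, 0, 0, 0, 0, 0, 0, 0, 0, 0, 0],
  grip=[0.38, 0.38, 0.38, 0.38, 0.38, 0.38, 0.38, 0.38, 0.38, 0.38, 0.38, 0.38],
)

```text
time_s: 17.52
position: [0.4487, 0.1284, 0.1343]
tcp_rot: [[-1.0, -0.027, -0.002], [-0.027, 1.0, -0.0], [0.002, 0.0, -1.0]]
force: [-0.8, -1.1, -1.7]
opening: 0.628
grasp_force: 8.0
```

Call:
jog_arm(
  delta_pos=[
    [0, 2, 0],
    [0, 4, 0],
    [0, 5.5, 0],
    [0, 6.5, 0],
    [0, 6.5, 0],
    [0, 6.5, 0],
  ],
  turn=[-1, -1, -1, -1, -1, -1],
  grip=[0.38, 0.38, 0.38, 0.38, 0.38, 0.38],
)

```text
time_s: 18.27
position: [0.4495, 0.1914, 0.1349]
tcp_rot: [[-1.0, -0.006, -0.0], [-0.006, 1.0, -0.0], [0.0, -0.0, -1.0]]
force: [0.5, 0.0, -1.9]
opening: 0.623
grasp_force: 8.0
```

```bash
python3 - <<'E'
from h import *
t=capture("top");s=capture("scene");st=read_state();p=np.array(st["position"]);print(p,st["opening"],st["joint_positions"])
tip=p+[.115,0,.02]
print("tips pred",tip,proj(t,tip),proj(s,tip))
for y in(.037,-.037): print(proj(t,tip+[0,y,.013]),proj(s,tip+[0,y,.013]))
a=cv2.resize(s["color"][130:230,190:290],(400,400),interpolation=cv2.INTER_CUBIC)
b=cv2.resize(t["color"][130:230,160:260],(400,400),interpolation=cv2.INTER_CUBIC)
cv2.imwrite("pics/c5.png",np.hstack([a,b]))
E
```

```text
[0.44958212 0.19140066 0.13494872] 0.625760470847297 [ 9.93725075e+00  2.77292328e+01  1.06295354e+02 -1.43537423e-02
  4.59901334e+01 -8.03638999e+01]
tips pred [0.56458212 0.19140066 0.15494872] (np.float64(204.4382201913932), np.float64(174.04642143243748)) (np.float64(233.20414699205077), np.float64(159.20898007541368))
(np.float64(188.58305438995632), np.float64(172.88423297091407)) (np.float64(223.97531181393123), np.float64(152.92097983044073))
(np.float64(219.3151694945823), np.float64(172.7353473123611)) (np.float64(242.2197552682671), np.float64(160.14428764166578))
```

View pics/c5.png

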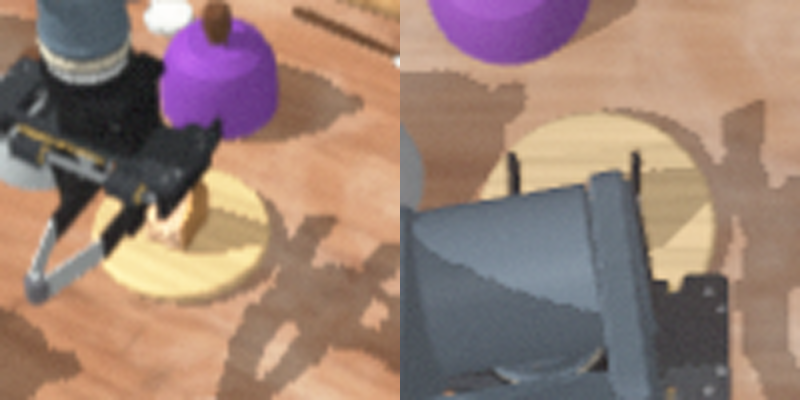

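Top crop: the tips are at columns 188 and 219, as predicted (centred on the cheese) and perhaps a few mm short in x. I'll lower over the cheese.

Call:
jog_arm(
  delta_pos=[
    [0.4, 0.15, 0],
    [0.4, 0.15, -2],
    [0.4, 0.15, -4],
    [0.4, 0.15, -5.5],
    [0.4, 0.15, -7],
    [0.4, 0.15, -8.5],
    [0.4, 0.15, -9.5],
    [0.4, 0.15, -10.2],
    [0.4, 0.15, -10.7],
    [0.4, 0.15, -10.7],
    [0.4, 0.15, -10.7],
  ],
  turn=[0, 0, 0, 0, 0, 0, 0, 0, 0, 0, 0],
  grip=[0.38, 0.38, 0.38, 0.38, 0.38, 0.38, 0.38, 0.38, 0.38, 0.38, 0.38],
)

```text
time_s: 19.75
position: [0.4539, 0.1934, 0.0283]
tcp_rot: [[-1.0, -0.006, 0.001], [-0.006, 1.0, 0.0], [-0.001, 0.0, -1.0]]
force: [-0.1, -0.1, -1.4]
opening: 0.621
grasp_force: 8.0
```

```bash
python3 - <<'E'
from h import *
t=capture("top");s=capture("scene");st=read_state();print(st["position"],st["opening"],st["force"])
a=cv2.resize(s["color"][150:230,190:270],(400,400),interpolation=cv2.INTER_CUBIC)
b=cv2.resize(t["color"][140:220,170:250],(400,400),interpolation=cv2.INTER_CUBIC)
cv2.imwrite("pics/c6.png",np.hstack([a,b]))
E
```

```text
[0.45389591 0.19342673 0.02833182] 0.622289002380311 [-0.45059695  0.25676193 -1.27858228]
```

View pics/c6.png

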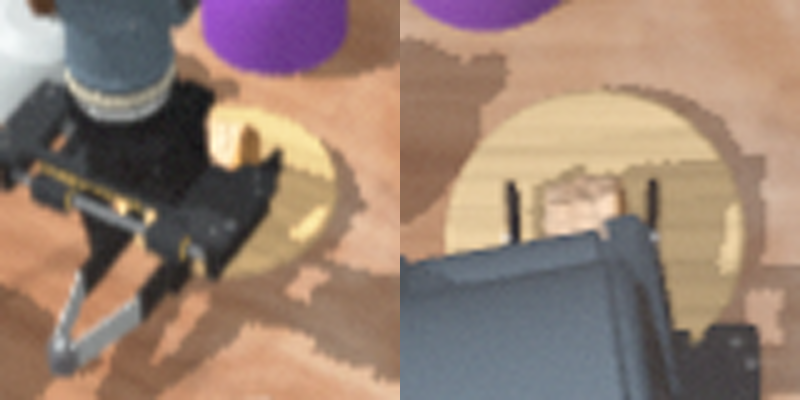

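The pads straddle the cheese: pads at columns 512 and 653 of the crop, cheese at 540–622. Closing now.

Call:
jog_arm(
  delta_pos=[
    [0, 0, 0],
    [0, 0, 0],
    [0, 0, 0],
    [0, 0, 0],
    [0, 0, 0],
    [0, 0, 0],
    [0, 0, 0],
    [0, 0, 0],
    [0, 0, 0],
    [0, 0, 0],
  ],
  turn=[0, 0, 0, 0, 0, 0, 0, 0, 0, 0],
  grip=[0.42, 0.46, 0.5, 0.55, 0.6, 0.7, 0.8, 0.8, 0.8, 0.8],
)

```text
time_s: 21.1
position: [0.4536, 0.1934, 0.028]
tcp_rot: [[-1.0, -0.006, -0.0], [-0.006, 1.0, -0.0], [0.0, -0.0, -1.0]]
force: [-1.1, -0.8, -0.6]
opening: 0.5
grasp_force: 30.0
```

Call:
jog_arm(
  delta_pos=[
    [0, 0, 0.3],
    [0, 0, 1],
    [0, 0, 2],
    [0, 0, 3],
    [0, 0, 3],
    [0, 0, 3],
  ],
  turn=[0, 0, 0, 0, 0, 0],
  grip=[0.8, 0.8, 0.8, 0.8, 0.8, 0.8],
)

```text
time_s: 21.85
position: [0.4536, 0.1934, 0.0581]
tcp_rot: [[-1.0, -0.006, 0.0], [-0.006, 1.0, 0.0], [-0.0, 0.0, -1.0]]
force: [-0.2, -0.8, -2.0]
opening: 0.499
grasp_force: 30.0
```

Call:
jog_arm(
  delta_pos=[
    [0, 0, 1],
    [0, 0, 2.5],
    [0, 0, 4],
    [0, 0, 6],
    [0, 0, 8],
    [0, 0, 10],
    [0, 0, 12],
    [0, 0, 13],
    [0, 0, 13.5],
    [0, 0, 13.5],
    [0, 0, 13.5],
    [0, 0, 13.5],
  ],
  turn=[0, 0, 0, 0, 0, 0, 0, 0, 0, 0, 0, 0],
  grip=[0.8, 0.8, 0.8, 0.8, 0.8, 0.8, 0.8, 0.8, 0.8, 0.8, 0.8, 0.8],
)

```text
time_s: 23.35
position: [0.4533, 0.1933, 0.1924]
tcp_rot: [[-1.0, -0.006, -0.001], [-0.006, 1.0, -0.0], [0.001, -0.0, -1.0]]
force: [-0.4, -0.0, -2.3]
opening: 0.501
grasp_force: 30.0
```

```bash
python3 - <<'E'
from h import *
t=capture("top");s=capture("scene");st=read_state();print(st["position"],st["opening"],st["force"],st["time_s"],st["qvel"])
a=cv2.resize(s["color"][90:230,160:300],(400,400),interpolation=cv2.INTER_CUBIC)
b=cv2.resize(t["color"][90:230,130:270],(400,400),interpolation=cv2.INTER_CUBIC)
cv2.imwrite("pics/c7.png",np.hstack([a,b]))
E
```

```text
[0.45338058 0.19330748 0.19251574] 0.5013799993460374 [ 0.0887899  -0.54959214 -2.88705035] 23.45 [ 0.0247582  -0.15597679 -0.16022917 -0.14976536  0.14391005  0.0173353 ]
```

View pics/c7.png

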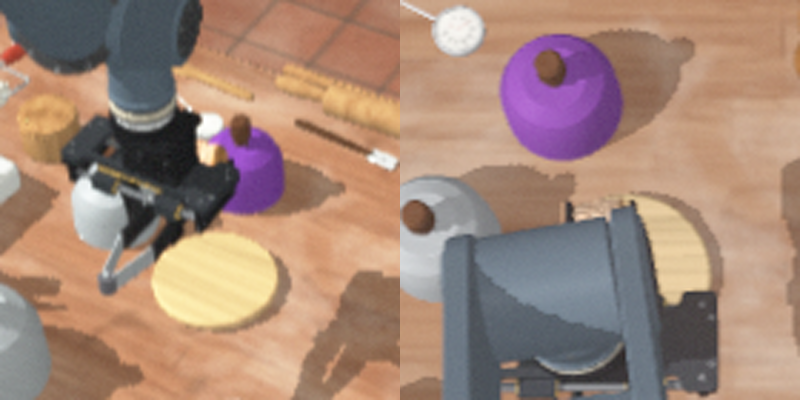

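The board is empty, the cheese is up between the tips at (590,212) in the top crop, and the dome stands to the left of the board. Handing in.

```bash
python3 -c "
from rig import *
print(hand_in())"
```

```text
the job is handed in; nothing more can be done
None
```

The job is handed in: the small steel dome stands on its rim on the bench to the left of the board, and the tongs hold the cheese about 16 cm above the board's top (about 23.5 s used); the hand-in gave no verdict.

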